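# Hone both sides of a skate runner lightly

### The arm

A 6-joint arm with a two-finger parallel gripper is mounted at the origin on the work surface. World frame = base frame: x ahead of the robot, y to its left, z up, the work surface at z = 0. Lengths are in m, angles in degrees, forces in N, time in s.
With the tool pointing down it reaches from about 0.4 to 0.825 m from the base axis. Payload 7 kg.
Tool frame: the origin (TCP) lies at the very end of the fingers, on their centre line; the grasp point (between the pads) lies hold_point_z behind it (hold_point_z is the distance from the TCP to the grasp point, in m); z points along the fingers, y is the direction in which the jaws open and shut (so a half turn about z gives the same grasp; the last joint's range is limited). The gripper opens to 88 mm and grips with 3 to 60 N. Pads are 19 mm wide; open, the fingers measure 130 mm over their backs; the gripper's body (78 mm by 193 mm) begins 47 mm behind the grasp point.
Start: joints at [-57.462, 20.546, 0.682, 0, -70.136, -16.507], TCP at [0.186, -0.649, 0.227] pointing down, gripper open.
Joint ranges: [-176.03, 176.03], [-82.01, 121.73], [-58.28, 71.71], [-173.87, 95.51], [-174.79, -0.11], [-173.66, 173.66]. Speed limits (degrees/s): [136.94, 136.94, 172.46, 180, 180, 180].

### API

Orientations are given as [roll, pitch, yaw] about the fixed x, y, z axes, in that order (R = Rz(yaw) Ry(pitch) Rx(roll)).
In Python, from plant import get_obs, snapshot, close_job, hold_point_z gives the robot as it stands. The module is installed in compiled form; this text tells all that it offers.
- The arm moves only by the tool jog_arm, never from a script. Its argument "commands" is a list of rows, each a list of 4 numbers: the shift along the world's x, y, z in mm, then the turn about the world's z in degrees. In form: [[x, y, z, turn], ...]. A call has exactly 10 rows; each row shifts and turns the commanded pose from where the row before left it; what a row does not reach is not made up. A row lasts 1/12 s, in which the tool goes at most 41.7 mm and 7.16 degrees, less where a joint would pass 70% of its speed; a pose out of reach is approached as far as the arm can. A call is refused whole if a number of a shift passes 41.7 or a number of a turn 7.16, either way. A call with a gripper value outside its range is refused whole. "fingers" is the finger opening in mm, from 0 to 87.6, set as the call begins (left out, the last holds). The fingers move at their own pace and stop on an object; the grip force is fixed at half the most. Time passes only in rows, so rows that do not move let the fingers close, or fill a call up. It gives the time, the measured TCP pose, the force and the opening at its end, in the units of the state.
- get_obs(): the state, without advancing time (a new reading comes with each control period).
- snapshot(name): name is "scene" or "top" or "wrist"; returns a dict with "image" (400x640x3 uint8, red, green, blue), "fov_y" (degrees; the focal length in pixels is half the picture's height over the tangent of half this angle, whatever the lens; pixels are square), "cx", "cy" (the principal point, pixels), "rvec" (rotation vector, rad) and "tvec" (3), from world to camera coordinates, as OpenCV has them; the wrist camera has in their place "mount" (4x4, takes a point from camera to tool coordinates, whose origin is the TCP and whose axes are the flange's). Camera axes: x right, y down, z forward; pixel columns grow to the right and rows downward; lengths in m; the calibration is good to about 2 mm. A picture is of the moment at which its call begins: read the wrist's pose just before it. There is no depth.
- close_job(): hands the job in, once; it reports no verdict.
The state is a dict: "clock": time; "joint_pos": joint angles; "qvel": joint speeds; "tau": joint torques, N m; "tool_pos": TCP position; "orientation": TCP orientation; "force": force on the tool from outside, world axes, zero at the start; "moment": the same for the moment, N m; "opening": finger opening in m.
Only numpy, scipy, OpenCV 4.12 (cv2) and the standard library are available. Lean on these libraries where they do the work, as an engineer would, in place of code of your own. Each camera call takes 0.05 s, during which the arm holds its last target.

### The job

Take the burr off both sides of the skate runner in its jig: bring the jig up until the middle of the runner, on the side now facing the hone, lies flat on the sprung stone with a light pressure of about 8 N between runner and stone, hold that for a good second, then turn the jig end for end and press the other side in the same way. Never load the stone with more than 16 N, keep the gripper off the runner, do not tip the jig over and leave the other things on the bench where they are. At the end leave the jig standing flat on the table, drawn back 3 cm or more from the stone, with its second side still facing the hone.

Things in the scene. Friction and masses are not known exactly. Their poses are not given: they have to be found in the camera images.
- jig: Loose flat aluminium sled 92 (x) x 200 (y) x 28 mm (z), about 0.7 kg (mass and friction vary), too wide to grip across. Origin: centre of its underside; z up, y along its length. A thin steel runner stands edge up along its middle and a square black clamp knob near each end. At the start its +x side roughly faces the hone.
- runner: Steel runner fixed upright in the jig: 4 mm thick (jig x), 112 mm long (jig y, centred), from 28 to 62 mm above the table. Origin: middle of its lower edge, 28 mm above the jig's origin; axes as the jig's. Its flat sides look along jig +x (side a) and -x (side b). Not to be touched by the gripper.
- side_a (a point): Middle of the upper long edge of the jig's sled on its +x side (46 mm from the centre, 28 mm up). Side a faces the hone at the start and is pressed first.
- side_b (a point): The same point on the jig's -x side, pressed second.
- knob_p (a point): Centre of the top of the square clamp knob at the jig's +y end: 26 x 26 mm, from 28 to 64 mm above the table, 86 mm from the jig's centre. Good to grip from above, fingers closing along the jig's x (the runner's end is only 17 mm away along y), to pull and turn the jig.
- knob_n (a point): Centre of the top of the same kind of knob at the jig's -y end, 86 mm from the jig's centre.
- stand: Fixed hone stand: red foot 80 (x) x 140 (y) x 12 mm with an aluminium block 61 mm high. Origin: centre of the foot's underside; its -x axis points out of its front, roughly toward the robot. Two rods in front, 40 to 52 mm up, carry the grey stone. The stone's face is square to this x axis.
- stone_zone (a point): Point fixed to the stand, 131 mm in front of its origin, 45 mm up: the middle of where the stone's face may be. Stone 70 mm wide, from 34 to 56 mm up, so the sled passes beneath and only the runner meets it. Its face is set out 120 to 142 mm from the stand's origin, differently each time: find it by feel. It is sprung: gives 1 mm per 1.5 N, 20 mm at most.
- cup: Bystander: paper cup, 80 mm across, 105 mm high; origin under its centre.
- tape: Bystander: roll of tape lying flat, 100 mm across, 25 mm high; origin under its centre.
- oil: Bystander: white bottle, 52 mm across, 130 mm high; origin under its centre.
- driver: Bystander: screwdriver lying on the table.
Not all that is in view belongs to the job. Leave any blue, orange or purple look-alike of the jig alone.

How it is judged:
By the outcome, as a careful person would: the job done as asked, in the order asked, and still so for the second after the job is handed in, with the robot touching nothing.
It also fails if it takes over 72 s, if anything falls off the work surface, if the arm or the gripper's body presses on something with over 40 N, if the wrist force passes 120 N, or if a joint passes its speed limit or range.

## Working session

There is one attempt and no reset: what is moved stays moved. The work goes in short steps, Python scripts to look and compute and a tool call to move; the robot and the scene stay as the last step left them, time stands still between calls to the robot, and variables do not carry over. Pictures are saved under pics/ and viewed, and the job is handed in when it is done.

Besides the shell and the picture viewer there is one more tool, called after "Request:" by a JSON object that holds its "name" and its "arguments". jog_arm: Moves the arm, as the interface text tells. Its arguments: {"type":"object","properties":{"commands":{"type":"array","items":{"type":"array","items":{"type":"number"}}},"fingers":{"type":"number"}},"required":["commands"]}

```bash
mkdir -p pics; cat > h.py <<'E'
import numpy as np, cv2, json
from plant import get_obs, snapshot, close_job, hold_point_z
def save(name,fn):
    o=get_obs(); s=snapshot(name)
    cv2.imwrite('pics/'+fn+'.png',s['image'][:,:,::-1])
    d={k:np.array(v).tolist() for k,v in s.items() if k!='image'}
    d['tool_pos']=np.array(o['tool_pos']).tolist(); d['ori']=np.array(o['orientation']).tolist()
    json.dump(d,open('pics/'+fn+'.json','w'))
    return d
def cam(fn):
    d=json.load(open('pics/'+fn+'.json'))
    f=200/np.tan(np.radians(d['fov_y'])/2)
    K=np.array([[f,0,d['cx']],[0,f,d['cy']],[0,0,1]])
    if 'mount' in d:
        from scipy.spatial.transform import Rotation as Ro
        T=np.eye(4);T[:3,:3]=Ro.from_euler('xyz',d['ori'],degrees=True).as_matrix();T[:3,3]=d['tool_pos']
        M=np.linalg.inv(T@np.array(d['mount']));return K,M[:3,:3],M[:3,3]
    R=cv2.Rodrigues(np.array(d['rvec']))[0];return K,R,np.array(d['tvec']).ravel()
def px2w(fn,uv,z):
    K,R,t=cam(fn);r=R.T@np.linalg.inv(K)@np.array([uv[0],uv[1],1.]);c=-R.T@t
    return c+r*(z-c[2])/r[2]
def w2px(fn,p):
    K,R,t=cam(fn);q=K@(R@np.array(p)+t);return q[:2]/q[2]
E
python3 - <<'E'
from h import *
for n in ('scene','top','wrist'):
    d=save(n,n+'0'); print(n,{k:np.round(v,3).tolist() for k,v in d.items() })
o=get_obs();print(o,hold_point_z)
E
```

```text
scene {'fov_y': 44.168, 'cx': 320.418, 'cy': 202.693, 'rvec': [2.411, 0.716, -0.213], 'tvec': [-0.44, -0.211, 1.562], 'tool_pos': [0.186, -0.648, 0.226], 'ori': [179.903, -0.008, -163.976]}
top {'fov_y': 54.461, 'cx': 311.693, 'cy': 197.782, 'rvec': [2.211, -2.163, 0.132], 'tvec': [-0.041, 0.538, 1.194], 'tool_pos': [0.186, -0.648, 0.226], 'ori': [179.905, -0.007, -163.976]}
wrist {'fov_y': 60.711, 'cx': 318.379, 'cy': 199.079, 'mount': [[0.0, -0.957, -0.289, 0.078], [1.0, 0.0, 0.0, -0.0], [-0.0, -0.289, 0.957, -0.157], [0.0, 0.0, 0.0, 1.0]], 'tool_pos': [0.186, -0.648, 0.226], 'ori': [179.917, -0.009, -163.975]}
{'clock': 0.15, 'joint_pos': array([-5.74618189e+01,  2.05833362e+01,  6.47934725e-01, -1.59367947e-02,
       -7.01343138e+01, -1.65065489e+01]), 'qvel': array([ 0.02174347, -0.16882262,  0.17303893,  0.01100804, -0.10662872,
       -0.03481594]), 'tau': array([-1.80120442e-03, -5.83274424e+01,  2.93291044e+01,  7.00119987e+00,
        8.77769053e-03, -1.17084478e-04]), 'tool_pos': array([ 0.18630316, -0.64842127,  0.22583482]), 'orientation': array([ 1.79928900e+02, -5.44367648e-03, -1.63973789e+02]), 'force': array([ 0.52298508, -0.34591151,  0.06213532]), 'moment': array([ 0.01423164, -0.00132554,  0.04819925]), 'opening': 0.08765032972693651} 0.0188
```

View pics/top0.png

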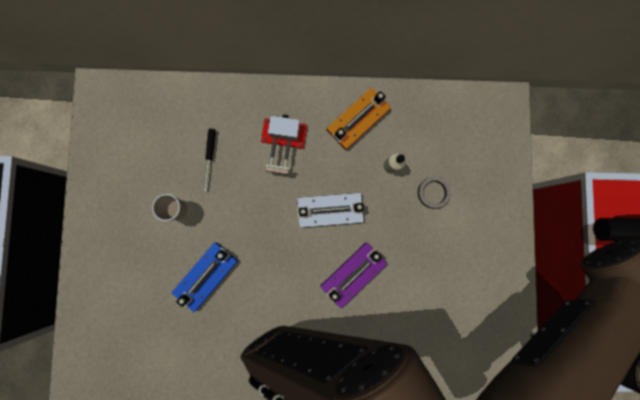

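View pics/scene0.png

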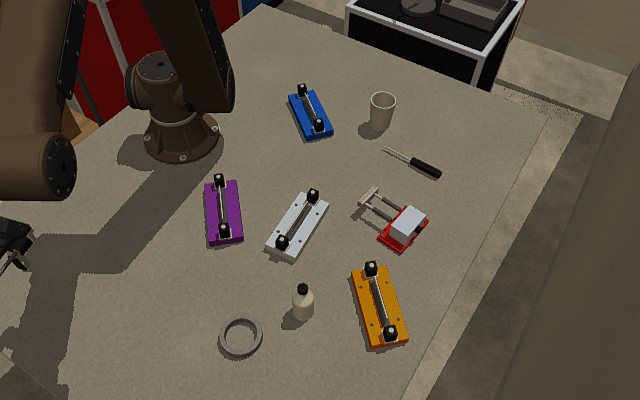

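The top view shows the aluminium jig at about (331,210), the hone stand at (285,130) and its stone at (280,168). The bystanders and the coloured look-alikes are around them. I'll zoom in to measure.

```bash
python3 - <<'E'
from h import *
a=cv2.imread('pics/top0.png')[85:245,240:400]; cv2.imwrite('pics/top0z.png',cv2.resize(a,(640,640),interpolation=cv2.INTER_CUBIC)[:600])
a=cv2.imread('pics/scene0.png')[165:275,250:440]; cv2.imwrite('pics/scene0z.png',cv2.resize(a,None,fx=4,fy=4,interpolation=cv2.INTER_CUBIC))
for n,uv,z in [('kn L',(304,211.5),.064),('kn R',(359,208),.064),('jig',(331,210),.028),('stone',(279,169),.056),('block',(284,127),.061),('cup',(167,208),.1),('oil',(398,160),.13),('tape',(433,193),.025),('purple',(353,275),.028),('blue',(205,277),.028),('orange',(360,118),.028)]:
    print(n,px2w('top0',uv,z).round(3))
E
```

```text
kn L [ 0.493 -0.005  0.064]
kn R [ 0.507 -0.172  0.064]
jig [ 0.502 -0.09   0.028]
stone [0.622 0.074 0.056]
block [0.753 0.062 0.061]
cup [0.492 0.393 0.1  ]
oil [ 0.645 -0.275  0.13 ]
tape [ 0.563 -0.413  0.025]
purple [ 0.303 -0.161  0.028]
blue [0.289 0.291 0.028]
orange [ 0.799 -0.178  0.028]
```

View pics/top0z.png

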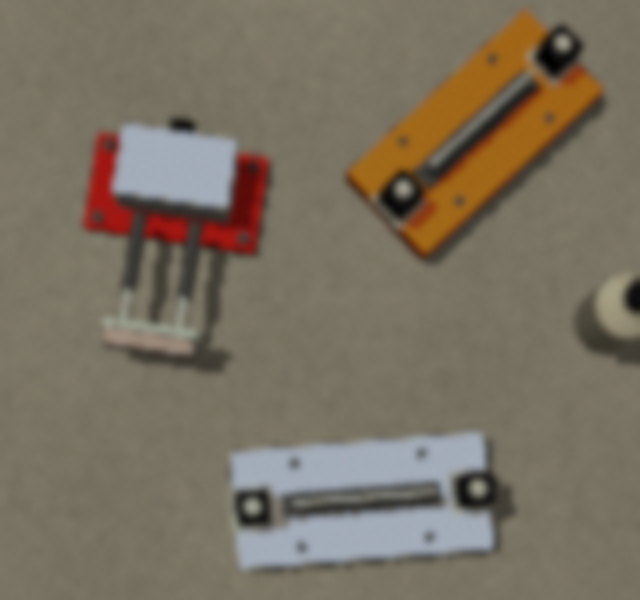

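View pics/scene0z.png

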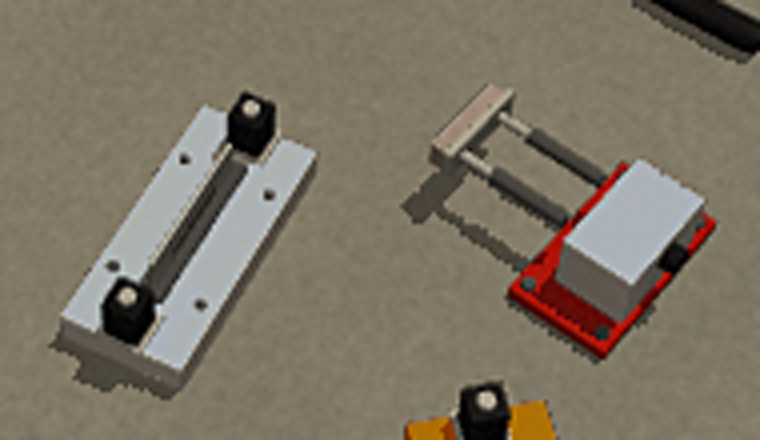

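Request:
{"name": "jog_arm", "arguments": {"commands": [[10,15,2,2],[20,31,2,4],[20,31,2,4],[20,31,2,4],[20,31,2,4],[20,31,2,4],[20,31,2,4],[20,31,2,4],[20,31,2,4],[20,31,2,4]]}}

```text
clock: 0.98
tool_pos: [0.3769, -0.353, 0.2467]
orientation: [-180.0, 0.0, -125.8]
force: [0.2, -1.2, 0.2]
opening: 0.0876
```

Request:
{"name": "jog_arm", "arguments": {"commands": [[20,31,2,4],[20,31,2,4],[20,31,2,4],[20,31,2,4],[20,31,2,4],[20,31,2,4],[20,31,2,4],[20,31,2,4],[20,31,0,4],[10,15,0,5]]}}

```text
clock: 1.82
tool_pos: [0.568, -0.0576, 0.2623]
orientation: [-180.0, 0.0, -84.7]
force: [0.6, -0.2, 0.1]
opening: 0.0878
```

```bash
python3 - <<'E'
from h import *
d=save('wrist','w1');print(d['tool_pos'],d['ori'],get_obs()['joint_pos'].round(1))
E
```

```text
[0.5680304887304845, -0.05757613319344284, 0.2622799371938758] [-179.98582238991563, 0.0142225054350245, -84.67975426924883] [ 13.9   9.6  -9.5  -0.  -70.9  -8.1]
```

View pics/w1.png

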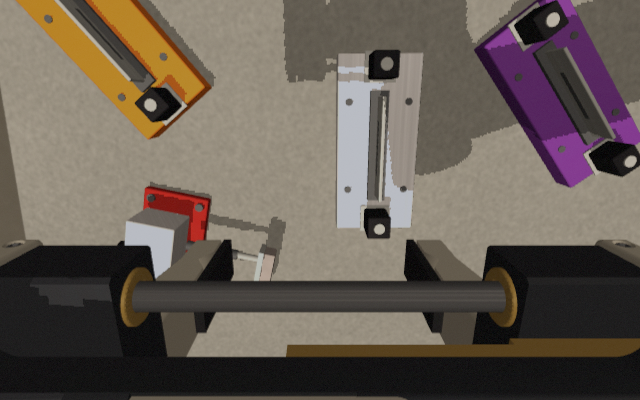

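Request:
{"name": "jog_arm", "arguments": {"commands": [[5,35,0,0],[5,35,0,0],[5,35,0,0],[5,35,0,0],[5,20,0,0],[0,0,0,0],[0,0,0,0],[0,0,0,0],[0,0,0,0],[0,0,0,0]]}}

```text
clock: 2.7
tool_pos: [0.5912, 0.0983, 0.2627]
orientation: [-180.0, 0.0, -85.0]
force: [-0.2, 0.2, -0.2]
opening: 0.0875
```

```bash
python3 - <<'E'
from h import *
d=save('wrist','w2');print(d['tool_pos'],d['ori'],get_obs()['joint_pos'].round(1))
for n in('w1','w2'):
  a=cv2.imread('pics/%s.png'%n)[0:240]
  cv2.imwrite('pics/%sL.png'%n,cv2.resize(a[:,80:300],None,fx=2.5,fy=2.5,interpolation=cv2.INTER_CUBIC))
  cv2.imwrite('pics/%sR.png'%n,cv2.resize(a[:,260:480],None,fx=2.5,fy=2.5,interpolation=cv2.INTER_CUBIC))
E
```

```text
[0.59121619082874, 0.09828762052198883, 0.2626859018968122] [-179.9976340968408, 0.0023612687670202075, -85.03546471605578] [ 28.1  12.3  -6.1   0.  -71.6 -23.1]
```

View pics/w2.png

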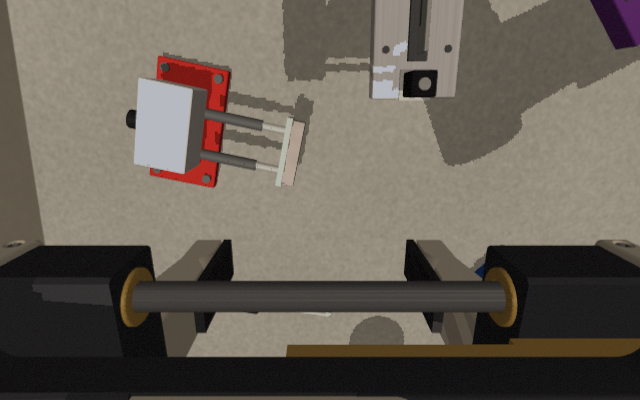

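View pics/w1R.png

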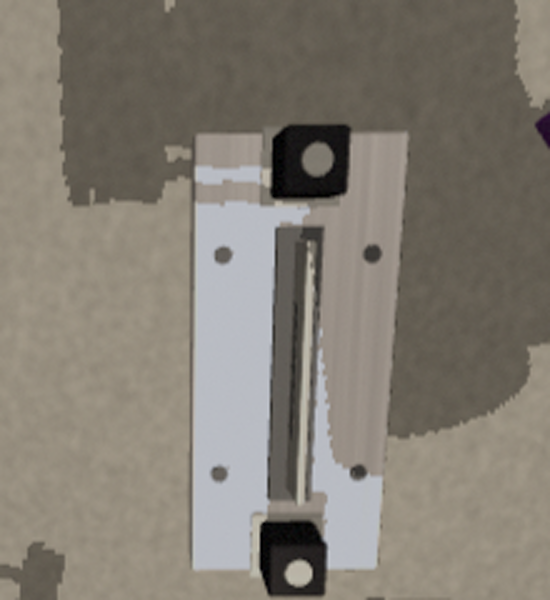

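View pics/w2L.png

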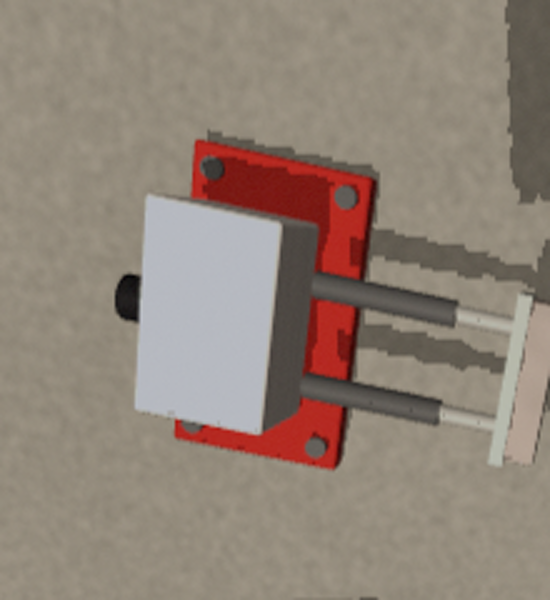

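```bash
python3 - <<'E'
from h import *
from scipy.optimize import least_squares
def fit(obs,x0):
    # obs: (view,uv,local xyz)
    def res(p):
        c,s=np.cos(p[2]),np.sin(p[2]);r=[]
        for v,uv,l in obs:
            r+=list(w2px(v,[p[0]+c*l[0]-s*l[1],p[1]+s*l[0]+c*l[1],l[2]])-uv)
        return r
    q=least_squares(res,x0,loss='soft_l1');return q.x,np.array(res(q.x)).round(1)
R=lambda u,v:(260+u/2.5,v/2.5); L=lambda u,v:(80+u/2.5,v/2.5)
T=lambda u,v:(240+u/4,85+v/4); S=lambda u,v:(250+u/4,165+v/4)
jw=[('w1',R(195,133),(.046,-.1,.028)),('w1',R(408,132),(-.046,-.1,.028)),('w1',R(377,570),(-.046,.1,.028)),('w1',R(193,570),(.046,.1,.028)),('w1',R(318,158),(0,-.086,.065)),('w1',R(298,573),(0,.086,.065))]
jt=[('top0',T(231,453),(.046,.1,.028)),('top0',T(484,433),(.046,-.1,.028)),('top0',T(494,550),(-.046,-.1,.028)),('top0',T(241,570),(-.046,.1,.028)),('top0',T(253,506),(0,.086,.065)),('top0',T(477,489),(0,-.086,.065))]
for o in (jw,jt,jw+jt):
    x,r=fit(o,[.5,-.09,.08]);print('jig',x[:2].round(4),np.degrees(x[2]).round(2),r)
sw=[('w2',L(195,140),(.04,-.07,.012)),('w2',L(375,178),(-.04,-.07,.012)),('w2',L(337,468),(-.04,.07,.012)),('w2',L(175,437),(.04,.07,.012))]
st=[('top0',T(100,132),(.04,.07,.012)),('top0',T(270,157),(.04,-.07,.012)),('top0',T(258,254),(-.04,-.07,.012)),('top0',T(84,228),(-.04,.07,.012))]
for o in (sw,st,sw+st):
    x,r=fit(o,[.75,.06,-.15]);print('stand',x[:2].round(4),np.degrees(x[2]).round(2),r)
    c,s=np.cos(x[2]),np.sin(x[2])
    print(' zone',x[0]-.131*c,x[1]-.131*s)
for uv in [(295,118),(304,120),(296,185),(281,185),(301,121),(291,184)]:print(uv,px2w('w2',uv,.056).round(4))
E
```

```text
jig [ 0.5035 -0.0862] 5.82 [-0.4 -0.2  1.2 -0.6  0.4  0.2 -0.9  0.7 -0.2  0.4  0.1 -0.1]
jig [ 0.5009 -0.0887] 5.76 [-0.2 -0.2  0.  -0.   0.2 -0.1 -0.4  0.  -0.   0.2  0.5  0.1]
jig [ 0.5032 -0.0865] 5.84 [-0.1 -0.4  1.5 -0.9  0.7 -0.  -0.6  0.6  0.1  0.1  0.5 -0.3 -0.9 -0.9
 -0.7 -0.8 -0.5 -0.9 -1.1 -0.7 -0.7 -0.5 -0.3 -0.8]
stand [0.7475 0.0663] -6.93 [ 0.2 -1.2 -0.  -0.5  0.1  1.6 -0.3  0.9]
 zone 0.6174915951317386 0.08211033924667793
stand [0.7466 0.0625] -6.87 [-0.2 -0.   0.3  0.  -0.2 -0.1  0.   0.1]
 zone 0.6165224192828426 0.07815375073452677
stand [0.7474 0.0655] -6.92 [ 0.2 -2.   0.1 -1.3  0.2  0.9 -0.2  0.3 -1.1 -0.3 -0.6 -0.2 -1.1 -0.3
 -0.9 -0.2]
 zone 0.617339013685952 0.08129705148872363
(295, 118) [0.6206 0.044  0.056 ]
(304, 120) [0.6111 0.0452 0.056 ]
(296, 185) [0.6147 0.1156 0.056 ]
(281, 185) [0.6311 0.117  0.056 ]
(301, 121) [0.6142 0.0465 0.056 ]
(291, 184) [0.6202 0.1149 0.056 ]
```

Request:
{"name": "jog_arm", "arguments": {"commands": [[-14,-14,-14,0.4],[-14,-14,-14,0.4],[-14,-14,-14,0],[-14,-14,-14,0],[-14,-14,-14,0],[-14,-14,-14,0],[-13,-15,-16,0],[0,0,0,0],[0,0,0,0],[0,0,0,0]]}}

```text
clock: 3.58
tool_pos: [0.4952, 0.0001, 0.1634]
orientation: [-179.9, 0.0, -84.2]
force: [0.1, 1.1, 0.7]
opening: 0.0878
```

```bash
python3 - <<'E'
from h import *
d=save('wrist','w3');print(d['tool_pos'],d['ori'],get_obs()['joint_pos'].round(1))
for p in [(.4945,-.001,.064)]: print(w2px('w3',p))
E
```

```text
[0.4951813557286575, 6.34851620358673e-05, 0.1633631469546864] [-179.91349989388053, 0.00012484676512275204, -84.20275356660801] [ 22.8   6.6 -26.8   0.  -56.5 -17. ]
[319.85204486 199.1404915 ]
```

View pics/w3.png

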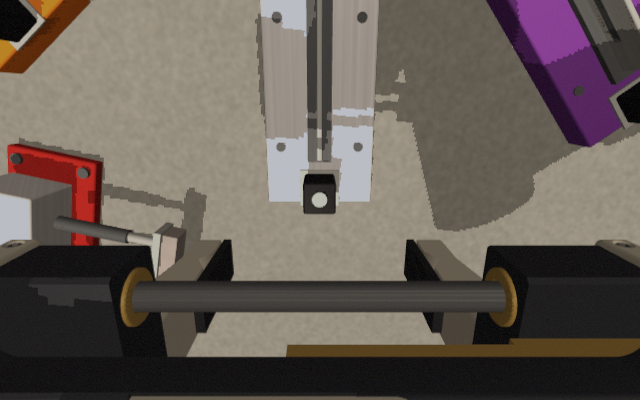

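The knob's screw sits at (320,200), which is exactly where I predicted it. Next I descend and grip.

Request:
{"name": "jog_arm", "arguments": {"commands": [[0,-1,-20,0],[0,0,-25,0],[0,0,-25,0],[0,0,-25,0],[0,0,-20,0],[0,0,-12,0],[0,0,0,0],[0,0,0,0],[0,0,0,0],[0,0,0,0]]}}

```text
clock: 4.47
tool_pos: [0.4955, -0.0002, 0.0368]
orientation: [-179.9, 0.0, -84.1]
force: [0.2, -0.2, 0.3]
opening: 0.0879
```

Request:
{"name": "jog_arm", "arguments": {"commands": [[0,0,0,0],[0,0,0,0],[0,0,0,0],[0,0,0,0],[0,0,0,0],[0,0,0,0],[0,0,0,0],[0,0,0,0],[0,0,0,0],[0,0,0,0]], "fingers": 15}}

```text
clock: 5.3
tool_pos: [0.4944, -0.0007, 0.0355]
orientation: [-180.0, -0.0, -84.2]
force: [2.1, 0.7, -1.2]
opening: 0.0264
```

Request:
{"name": "jog_arm", "arguments": {"commands": [[1,8,0,0],[2,15,0,-1],[3,18,0,-1.3],[3,20,0,-1.3],[3,20,0,-1.3],[3,20,0,-1.3],[3,20,0,-1.3],[3,20,0,-1.3],[3,18,0,-1.3],[3,12,0,-1.3]]}}

```text
clock: 6.13
tool_pos: [0.5212, 0.171, 0.0355]
orientation: [180.0, -0.1, -95.6]
force: [-0.5, -4.8, 4.4]
opening: 0.0258
```

Request:
{"name": "jog_arm", "arguments": {"commands": [[6,0,0,-1.3],[10,0,0,0],[12,0,0,0],[12,0,0,0],[12,0,0,0],[10,0,0,0],[8,0,0,0],[5,0,0,0],[0,0,0,0],[0,0,0,0]]}}

```text
clock: 6.97
tool_pos: [0.597, 0.1699, 0.0356]
orientation: [-180.0, -0.0, -96.9]
force: [2.1, -1.3, 0.3]
opening: 0.0258
```

```bash
python3 - <<'E'
from h import *
save('top','top1');d=save('scene','scene1');print(d['tool_pos'],d['ori'],get_obs()['joint_pos'].round(1))
a=cv2.imread('pics/top1.png')[85:245,240:400]; cv2.imwrite('pics/top1z.png',cv2.resize(a,(640,640),interpolation=cv2.INTER_CUBIC)[:600])
E
```

```text
[0.5968624407556646, 0.16999182148470532, 0.03559653289532383] [-179.96007620103632, 0.0038995472777487586, -96.87367027107787] [ 33.9  25.7 -19.1   0.  -45.1 -40.8]
```

View pics/top1z.png

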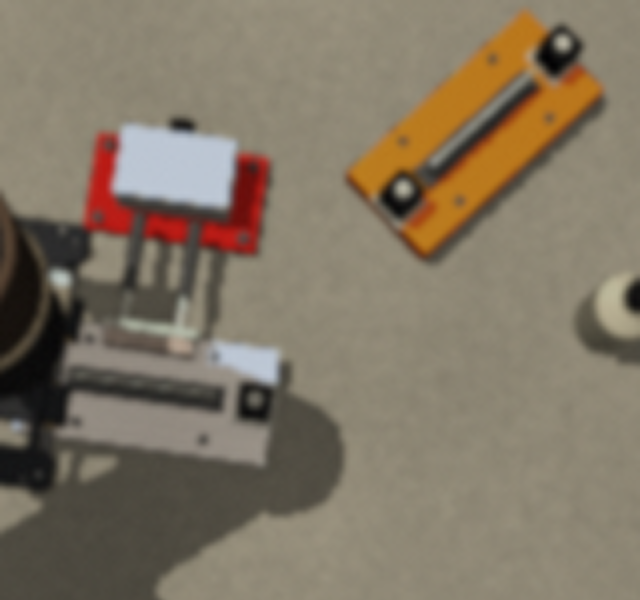

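View pics/scene1.png

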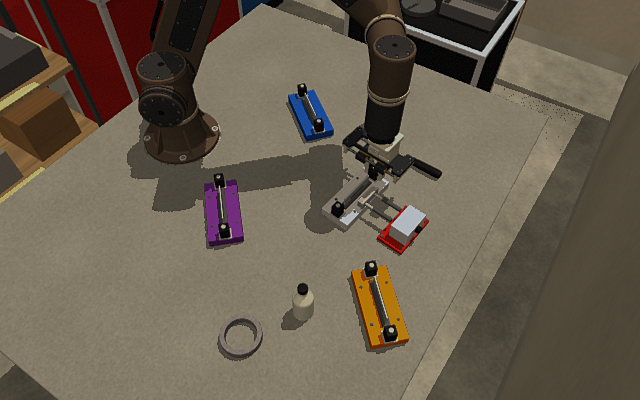

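Request:
{"name": "jog_arm", "arguments": {"commands": [[0,0,0,0],[0,0,0,0],[0,0,0,0],[0,0,0,0],[0,0,0,0],[0,0,0,0],[0,0,10,0],[0,0,25,0],[0,0,30,0],[0,0,30,0]], "fingers": 87.6}}

```text
clock: 7.9
tool_pos: [0.596, 0.17, 0.1319]
orientation: [180.0, -0.0, -96.9]
force: [0.4, -0.3, 0.7]
opening: 0.085
```

Request:
{"name": "jog_arm", "arguments": {"commands": [[-10,-8,5,7],[-10,-8,0,7],[-10,-8,0,7],[-10,-8,0,7],[-10,-8,0,7],[-10,-8,0,7],[-10,-8,0,7],[-10,-8,0,7],[-6,-6,0,7],[0,-6,0,7]]}}

```text
clock: 8.73
tool_pos: [0.5093, 0.0938, 0.1366]
orientation: [-180.0, -0.0, -26.5]
force: [-1.1, 0.4, -0.3]
opening: 0.0878
```

Request:
{"name": "jog_arm", "arguments": {"commands": [[0,0,0,7],[0,0,0,7],[0,0,0,6],[0,0,0,0],[0,0,0,0],[0,0,0,0],[0,0,0,0],[0,0,0,0],[0,0,0,0],[0,0,0,0]]}}

```text
clock: 9.57
tool_pos: [0.5104, 0.0943, 0.1355]
orientation: [180.0, 0.0, -6.9]
force: [-0.0, 0.5, 0.3]
opening: 0.0877
```

```bash
python3 - <<'E'
from h import *
save('top','top2');save('scene','scene2');d=save('wrist','w4');print(d['tool_pos'],d['ori'],get_obs()['joint_pos'].round(1))
a=cv2.imread('pics/top2.png')[85:245,240:400]; cv2.imwrite('pics/top2z.png',cv2.resize(a,(640,640),interpolation=cv2.INTER_CUBIC)[:600])
a=cv2.imread('pics/scene2.png')[165:275,270:460]; cv2.imwrite('pics/scene2z.png',cv2.resize(a,None,fx=4,fy=4,interpolation=cv2.INTER_CUBIC))
E
```

```text
[0.5103693836751275, 0.0942475364763364, 0.1355227354712336] [179.99527915244093, 0.004310691151904814, -6.890176805032791] [ 32.2  10.6 -26.1   0.  -53.4  51. ]
```

View pics/top2z.png

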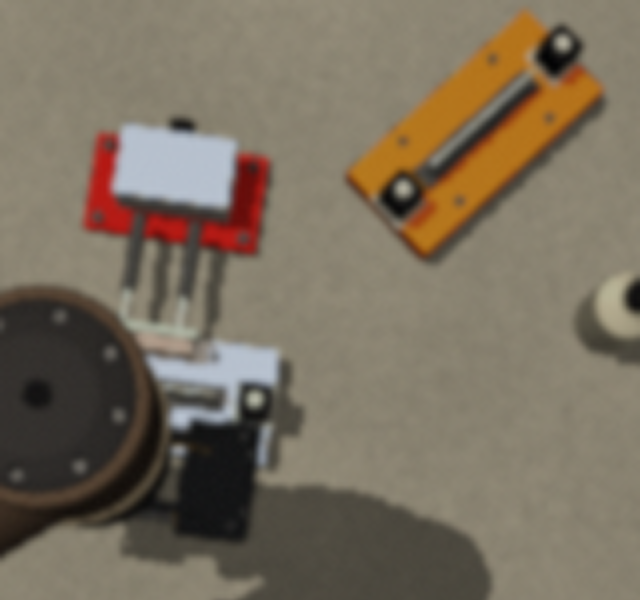

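View pics/scene2z.png

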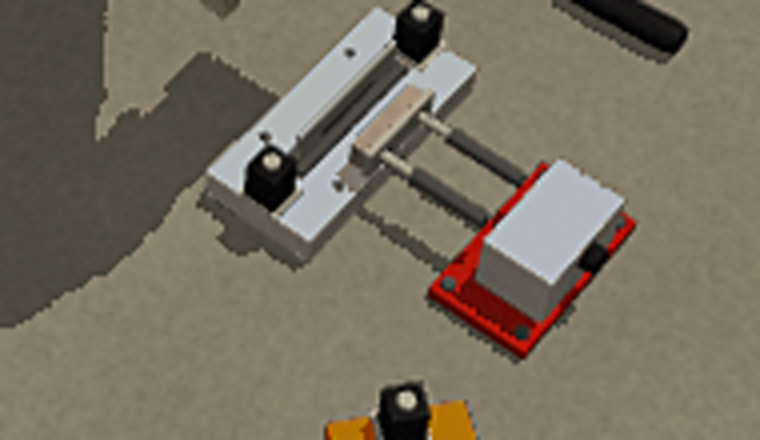

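View pics/w4.png

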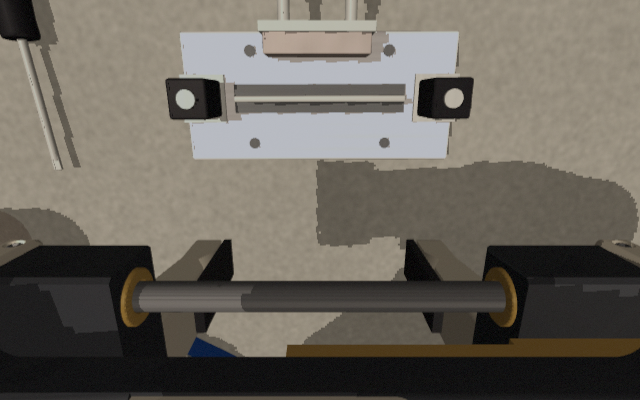

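```bash
python3 - <<'E'
from h import *
from scipy.optimize import least_squares
a=cv2.imread('pics/w4.png')[10:170,150:490]; cv2.imwrite('pics/w4z.png',cv2.resize(a,None,fx=2.3,fy=2.3,interpolation=cv2.INTER_CUBIC))
obs=[((180,32),(.046,.1,.028)),((459,31),(.046,-.1,.028)),((447,158),(-.046,-.1,.028)),((194,159),(-.046,.1,.028)),((186,99),(0,.086,.065)),((454,98),(0,-.086,.065))]
def res(p):
    c,s=np.cos(p[2]),np.sin(p[2]);r=[]
    for uv,l in obs: r+=list(w2px('w4',[p[0]+c*l[0]-s*l[1],p[1]+s*l[0]+c*l[1],l[2]])-uv)
    return r
q=least_squares(res,[.587,.085,-.12]);x=q.x;print(x[:2].round(4),np.degrees(x[2]),np.array(q.fun).round(1))
for uv in [(264,31),(376,31),(262,55),(371,55)]:print(uv,px2w('w4',uv,.056 if uv[1]<40 else .034).round(4))
E
```

```text
[0.5864 0.0838] -6.6378590486176865 [-2.1 -0.9  2.6 -1.2  0.8  1.2 -1.7  1.3 -0.2  0.5  0.5  0.3]
(264, 31) [0.6314 0.114  0.056 ]
(376, 31) [0.6229 0.0439 0.056 ]
(262, 55) [0.6204 0.1206 0.034 ]
(371, 55) [0.6113 0.0446 0.034 ]
```

View pics/w4z.png

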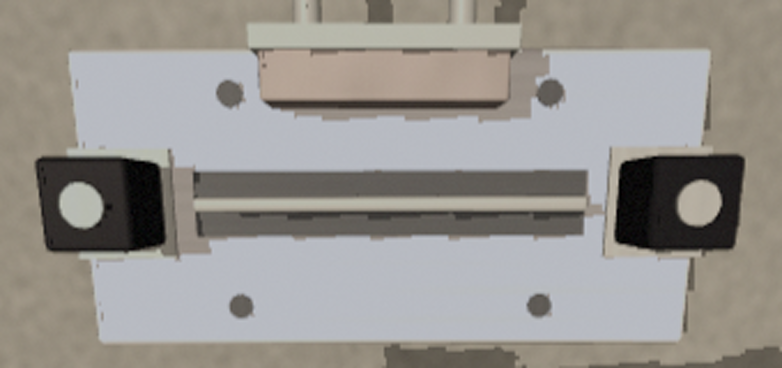

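```bash
python3 - <<'E'
from h import *
a=px2w('w4',(263.9,53),.056);b=px2w('w4',(370.9,53.6),.056);print(a,b,(a+b)/2,np.degrees(np.arctan2(a[0]-b[0],a[1]-b[1])))
c=px2w('w4',(150+196/2.3,10+198/2.3),.062);d=px2w('w4',(150+586/2.3,10+196/2.3),.062);print(c,d,(c+d)/2,np.degrees(np.arctan2(c[0]-d[0],c[1]-d[1])))
E
```

```text
[0.61873191 0.11617279 0.056     ] [0.61015211 0.04804312 0.056     ] [0.61444201 0.08210796 0.056     ] 7.17765891569721
[0.59471329 0.13807138 0.062     ] [0.58210883 0.02910324 0.062     ] [0.58841106 0.08358731 0.062     ] 6.598140616424674
```

Request:
{"name": "jog_arm", "arguments": {"commands": [[0,0,-15,0],[0,0,-25,0],[0,0,-30,0],[0,0,-25,0],[0,0,-18,0],[0,0,-10,0],[0,0,0,0],[4,-0.5,0,0],[4,-0.5,0,0],[0,0,0,0]]}}

```text
clock: 10.55
tool_pos: [0.5204, 0.0939, 0.014]
orientation: [-179.9, -0.2, -6.9]
force: [0.2, 0.8, 0.2]
opening: 0.0874
```

Request:
{"name": "jog_arm", "arguments": {"commands": [[1.5,-0.2,0,0],[1.5,-0.2,0,0],[1.5,-0.2,0,0],[1.5,-0.2,0,0],[1.5,-0.2,0,0],[1.5,-0.2,0,0],[1.5,-0.2,0,0],[1.5,-0.2,0,0],[1.5,-0.1,0,0],[1.5,-0.1,0,0]]}}

```text
clock: 11.38
tool_pos: [0.5324, 0.0911, 0.0123]
orientation: [179.9, 0.1, -6.9]
force: [-4.5, -0.5, 3.3]
opening: 0.0878
```

```bash
cat > s.py <<'E'
from h import *
o=get_obs();print(round(o['clock'],2),o['tool_pos'].round(4),o['orientation'].round(2),'F',o['force'].round(2),'M',o['moment'].round(2),o['joint_pos'].round(1))
E
python3 s.py;python3 s.py; python3 - <<'E'
from h import *
save('wrist','w5');save('scene','scene3')
a=cv2.imread('pics/w5.png')[:260]; cv2.imwrite('pics/w5.png',a)
a=cv2.imread('pics/scene3.png')[165:275,270:460]; cv2.imwrite('pics/scene3z.png',cv2.resize(a,None,fx=4,fy=4,interpolation=cv2.INTER_CUBIC))
E
```

```text
11.38 [0.5324 0.0911 0.0123] [ 1.7995e+02  1.1000e-01 -6.8900e+00] F [-4.54 -0.47  3.33] M [0.17 1.91 0.  ] [ 30.5  21.7 -30.6  -0.  -37.7  52.7]
11.38 [0.5324 0.0911 0.0123] [ 1.7995e+02  1.1000e-01 -6.8900e+00] F [-4.54 -0.47  3.33] M [0.17 1.91 0.  ] [ 30.5  21.7 -30.6  -0.  -37.7  52.7]
```

View pics/w5.png

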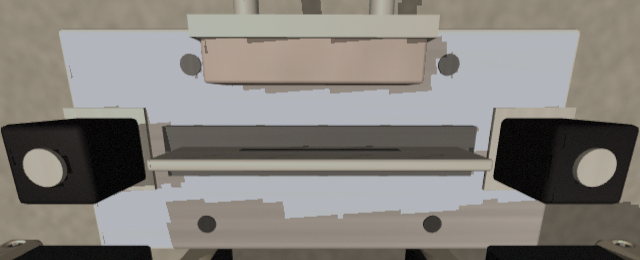

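View pics/scene3z.png

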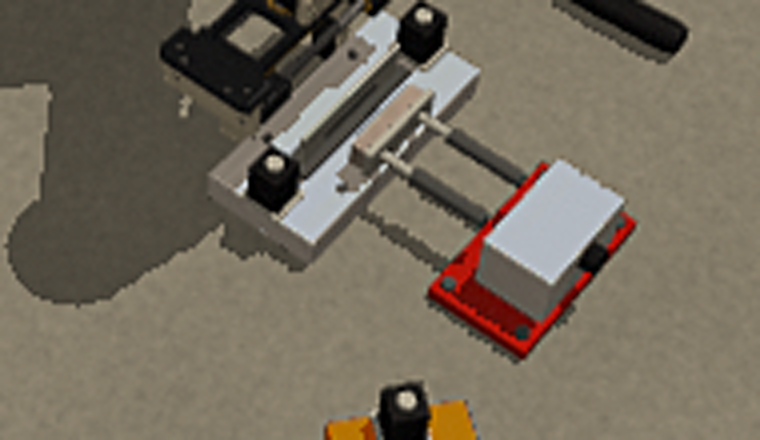

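```bash
python3 - <<'E'
from h import *
n=np.array([np.cos(np.radians(6.9)),-np.sin(np.radians(6.9)),0])
for uv,z in [((205,82),.056),((424,82),.056),((150,160),.062),((490,160),.062),((40,167),.065),((596,167),.065)]:
    p=px2w('w5',uv,z);print(p.round(4),(p@n).round(4))
print(np.array(json.load(open('pics/w5.json'))['tool_pos'])@n)
E
```

```text
[0.6188 0.1164 0.056 ] 0.6004
[0.6106 0.048  0.056 ] 0.6004
[0.5975 0.1369 0.062 ] 0.5767
[0.5845 0.0296 0.062 ] 0.5767
[0.5998 0.1699 0.065 ] 0.575
[ 0.5791 -0.0017  0.065 ] 0.5751
0.5175977958440272
```

Request:
{"name": "jog_arm", "arguments": {"commands": [[2,-0.2,0,0],[2,-0.3,0,0],[2,-0.2,0,0],[2,-0.3,0,0],[2,-0.2,0,0],[2,-0.3,0,0],[2,-0.2,0,0],[1,-0.2,0,0],[1,-0.1,0,0],[1,-0.1,0,0]]}}

```text
clock: 12.32
tool_pos: [0.5504, 0.0893, 0.0125]
orientation: [180.0, 0.0, -6.9]
force: [-2.2, 0.8, -1.2]
opening: 0.0876
```

Request:
{"name": "jog_arm", "arguments": {"commands": [[0.3,0,0,0],[0.3,0,0,0],[0.3,-0.1,0,0],[0.3,0,0,0],[0.3,-0.1,0,0],[0.3,0,0,0],[0.3,0,0,0],[0.3,-0.1,0,0],[0.3,0,0,0],[0.3,0,0,0]]}}

```text
clock: 13.15
tool_pos: [0.5534, 0.0891, 0.0126]
orientation: [180.0, 0.0, -6.9]
force: [-3.3, 0.3, -0.6]
opening: 0.0876
```

```bash
python3 s.py
```

```text
13.15 [0.5534 0.0891 0.0126] [180.     0.    -6.87] F [-3.33  0.31 -0.59] M [0.01 1.19 0.01] [ 29.2  23.1 -28.1   0.  -38.8  54. ]
```

Request:
{"name": "jog_arm", "arguments": {"commands": [[0.2,0,0,0],[0.2,0,0,0],[0.2,-0.1,0,0],[0.2,0,0,0],[0.2,0,0,0],[0.2,-0.1,0,0],[0.2,0,0,0],[0.2,0,0,0],[0.2,0,0,0],[0.2,0,0,0]]}}

```text
clock: 13.98
tool_pos: [0.5554, 0.0888, 0.0126]
orientation: [180.0, 0.0, -6.9]
force: [-2.6, -0.0, -1.1]
opening: 0.0876
```

Request:
{"name": "jog_arm", "arguments": {"commands": [[0.2,0,0,0],[0.2,0,0,0],[0.2,-0.1,0,0],[0.2,0,0,0],[0.2,0,0,0],[0.2,-0.1,0,0],[0.2,0,0,0],[0.2,0,0,0],[0.2,0,0,0],[0.2,0,0,0]]}}

```text
clock: 14.82
tool_pos: [0.5569, 0.0886, 0.0126]
orientation: [180.0, 0.0, -6.9]
force: [-6.1, 1.7, 2.9]
opening: 0.0873
```

Request:
{"name": "jog_arm", "arguments": {"commands": [[0.2,0,0,0],[0.2,0,0,0],[0.2,-0.1,0,0],[0.2,0,0,0],[0.2,0,0,0],[0.2,-0.1,0,0],[0.2,0,0,0],[0.2,0,0,0],[0.2,0,0,0],[0.2,0,0,0]]}}

```text
clock: 15.65
tool_pos: [0.5582, 0.0884, 0.0125]
orientation: [180.0, 0.1, -6.9]
force: [-10.1, 2.4, 4.6]
opening: 0.0877
```

```bash
python3 s.py; python3 - <<'E'
from h import *
save('wrist','w6');a=cv2.imread('pics/w6.png')[:260]; cv2.imwrite('pics/w6.png',a)
E
python3 s.py
```

```text
15.65 [0.5582 0.0884 0.0125] [ 1.7997e+02  1.0000e-01 -6.8900e+00] F [-10.14   2.45   4.56] M [ 1.04  3.52 -0.03] [ 28.8  23.5 -27.4  -0.1 -39.2  54.3]
15.7 [0.5583 0.0884 0.0125] [ 1.7997e+02  1.0000e-01 -6.8800e+00] F [-8.12  2.52  4.74] M [ 0.97  3.39 -0.01] [ 28.8  23.5 -27.4  -0.1 -39.2  54.4]
```

View pics/w6.png

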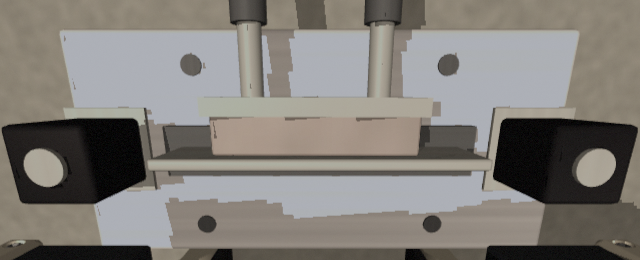

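Request:
{"name": "jog_arm", "arguments": {"commands": [[0.3,0,0,0],[0.3,0,0,0],[0.3,-0.1,0,0],[0.3,0,0,0],[0.3,-0.1,0,0],[0.3,0,0,0],[0.3,-0.1,0,0],[0.3,0,0,0],[0,0,0,0],[0,0,0,0]]}}

```text
clock: 16.53
tool_pos: [0.5599, 0.0882, 0.0125]
orientation: [180.0, 0.2, -6.9]
force: [-12.3, 4.1, 7.9]
opening: 0.0876
```

```bash
python3 s.py; python3 - <<'E'
from h import *
save('wrist','w7');a=cv2.imread('pics/w7.png')[:260]; cv2.imwrite('pics/w7.png',a)
E
python3 s.py
```

```text
16.53 [0.5599 0.0882 0.0125] [ 1.7996e+02  1.6000e-01 -6.8900e+00] F [-12.26   4.06   7.86] M [ 1.54  4.58 -0.  ] [ 28.7  23.7 -27.1  -0.1 -39.4  54.5]
16.58 [0.5599 0.0881 0.0125] [ 1.7996e+02  1.6000e-01 -6.8900e+00] F [-12.31   4.52   7.2 ] M [ 1.59  4.47 -0.02] [ 28.7  23.7 -27.1  -0.1 -39.4  54.5]
```

View pics/w7.png

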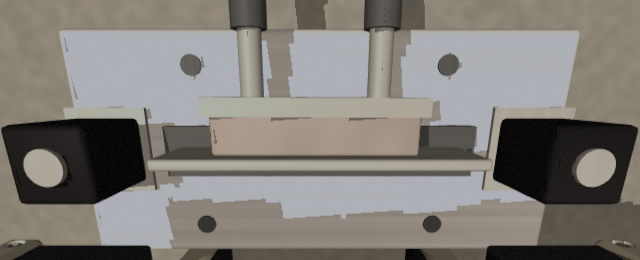

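Request:
{"name": "jog_arm", "arguments": {"commands": [[0.3,0,0,0],[0.3,-0.1,0,0],[0.3,0,0,0],[0.3,-0.1,0,0],[0.2,0,0,0],[0,0,0,0],[0,0,0,0],[0,0,0,0],[0,0,0,0],[0,0,0,0]]}}

```text
clock: 17.42
tool_pos: [0.5608, 0.088, 0.0126]
orientation: [180.0, 0.2, -6.9]
force: [-13.8, 4.4, 9.5]
opening: 0.0876
```

```bash
python3 s.py; python3 - <<'E'
from h import *
save('wrist','w8');save('scene','scene4')
a=cv2.imread('pics/scene4.png')[165:275,270:460]; cv2.imwrite('pics/scene4z.png',cv2.resize(a,None,fx=4,fy=4,interpolation=cv2.INTER_CUBIC))
E
python3 s.py
```

```text
17.42 [0.5608 0.088  0.0126] [179.95   0.2   -6.89] F [-13.79   4.35   9.47] M [1.98 5.3  0.01] [ 28.6  23.7 -26.9  -0.1 -39.5  54.6]
17.52 [0.5608 0.088  0.0125] [179.95   0.2   -6.89] F [-14.05   6.01   9.4 ] M [ 2.03  5.36 -0.03] [ 28.6  23.7 -26.9  -0.1 -39.5  54.6]
```

View pics/scene4z.png

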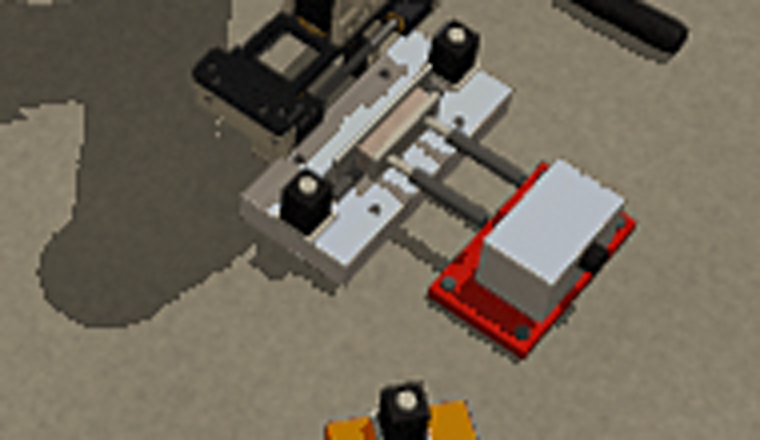

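View pics/w8.png

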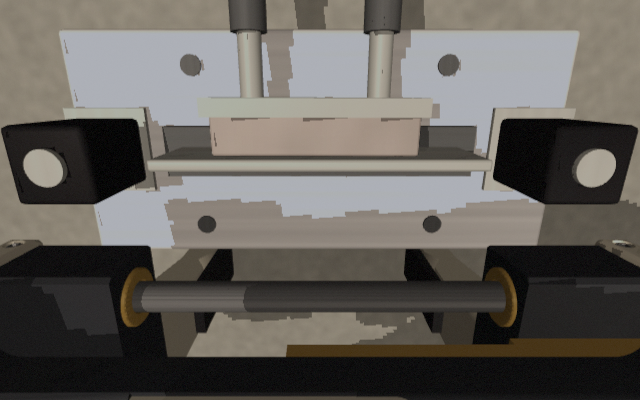

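Both views show the runner flat against the stone and parallel to it. The TCP has gone about 5.2 mm past contact, which is roughly 8 N. Now I hold.

Request:
{"name": "jog_arm", "arguments": {"commands": [[0.2,0,0,0],[0,0,0,0],[0,0,0,0],[0,0,0,0],[0,0,0,0],[0,0,0,0],[0,0,0,0],[0,0,0,0],[0,0,0,0],[0,0,0,0]]}}

```text
clock: 18.35
tool_pos: [0.5609, 0.088, 0.0125]
orientation: [179.9, 0.2, -6.9]
force: [-14.9, 5.9, 8.4]
opening: 0.0874
```

Request:
{"name": "jog_arm", "arguments": {"commands": [[0,0,0,0],[0,0,0,0],[0,0,0,0],[0,0,0,0],[0,0,0,0],[0,0,0,0],[0,0,0,0],[0,0,0,0],[0,0,0,0],[0,0,0,0]]}}

```text
clock: 19.18
tool_pos: [0.5609, 0.088, 0.0125]
orientation: [179.9, 0.2, -6.9]
force: [-14.8, 5.5, 9.7]
opening: 0.0877
```

Request:
{"name": "jog_arm", "arguments": {"commands": [[-2,0.2,0,0],[-4,0.5,0,0],[-8,1,0,0],[-8,1,0,0],[-8,1,0,0],[0,0,15,0],[0,0,30,0],[0,0,35,0],[0,0,30,0],[0,0,10,0]]}}

```text
clock: 20.02
tool_pos: [0.5355, 0.0927, 0.1376]
orientation: [-179.8, -0.4, -6.8]
force: [0.5, 0.3, -0.6]
opening: 0.0877
```

Request:
{"name": "jog_arm", "arguments": {"commands": [[2,-4,0,-7],[4,-8,0,-7],[8,-10,0,-7],[8,-10,0,-7],[8,-10,0,-7],[8,-10,0,-7],[8,-10,0,-7],[8,-10,0,-7],[8,-10,0,-7],[6,-9,0,-7]]}}

```text
clock: 20.85
tool_pos: [0.6017, 0.0003, 0.1324]
orientation: [-180.0, -0.0, -77.2]
force: [-0.7, -0.3, -0.3]
opening: 0.0872
```

Request:
{"name": "jog_arm", "arguments": {"commands": [[4,-4,0,-7],[2,-2,0,-7],[0,0,0,-6],[0,0,0,0],[0,0,0,0],[0,0,0,0],[0,0,0,0],[0,0,0,0],[0,0,0,0],[0,0,0,0]]}}

```text
clock: 21.68
tool_pos: [0.6074, -0.0053, 0.1326]
orientation: [-180.0, 0.0, -96.8]
force: [0.8, -0.4, 0.2]
opening: 0.0875
```

```bash
python3 s.py; python3 - <<'E'
from h import *
save('wrist','w9');save('scene','scene5');print(w2px('w9',(.6047,-.004,.065)))
E
```

```text
21.68 [ 0.6074 -0.0053  0.1326] [-179.99    0.    -96.83] F [ 0.83 -0.44  0.19] M [0.03 0.12 0.04] [ 17.9  18.6 -15.3   0.  -56.1 -24.7]
[322.78109966 214.87996228]
```

View pics/w9.png

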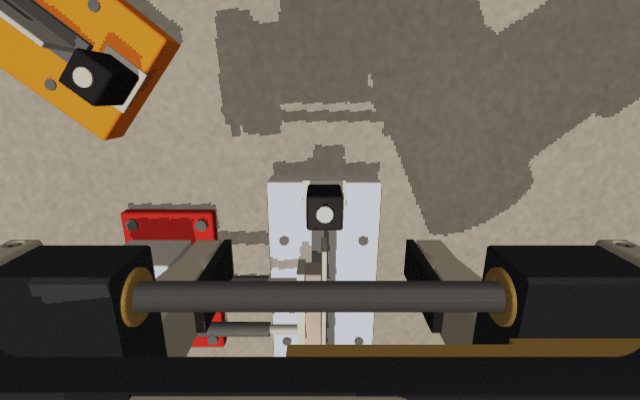

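View pics/scene5.png

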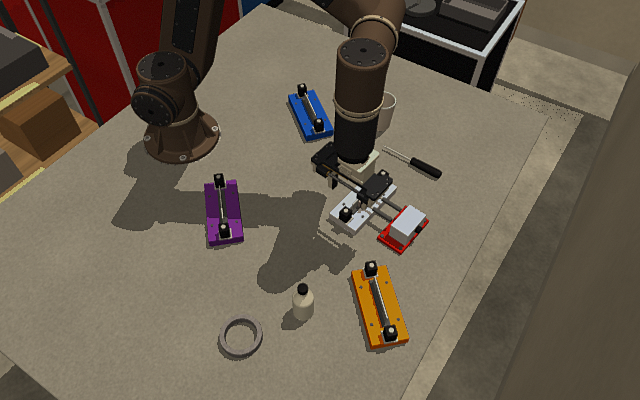

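Request:
{"name": "jog_arm", "arguments": {"commands": [[-4,2,-10,0],[0,0,-20,0],[0,0,-25,0],[0,0,-22,0],[0,0,-13,0],[0,0,-7,0],[0,0,0,0],[0,0,0,0],[0,0,0,0],[0,0,0,0]]}}

```text
clock: 22.62
tool_pos: [0.6041, -0.0031, 0.0367]
orientation: [-179.9, 0.0, -96.9]
force: [0.0, 0.7, 1.0]
opening: 0.0877
```

Request:
{"name": "jog_arm", "arguments": {"commands": [[0,0,0,0],[0,0,0,0],[0,0,0,0],[0,0,0,0],[0,0,0,0],[0,0,0,0],[0,0,0,0],[0,0,0,0],[0,0,0,0],[0,0,0,0]], "fingers": 15}}

```text
clock: 23.45
tool_pos: [0.6034, -0.0033, 0.0355]
orientation: [180.0, -0.0, -96.9]
force: [-0.9, -1.0, -0.3]
opening: 0.0264
```

```bash
python3 s.py
```

```text
23.45 [ 0.6034 -0.0033  0.0355] [180.    -0.   -96.87] F [-0.95 -1.03 -0.32] M [0.02 0.15 0.02] [ 18.2  24.5 -21.4  -0.  -44.1 -25.1]
```

Request:
{"name": "jog_arm", "arguments": {"commands": [[-6,0,0,0],[-12,0,0,0],[-18,0,0,0],[-18,0,0,0],[-16,-16,0,0],[-16,-16,0,0],[-16,-17,0,0],[-16,-17,0,0],[-10,-10,0,0],[-6,-6,0,0]]}}

```text
clock: 24.28
tool_pos: [0.4678, -0.0862, 0.0355]
orientation: [180.0, 0.0, -96.9]
force: [-0.2, 1.2, -4.1]
opening: 0.026
```

```bash
python3 s.py; python3 - <<'E'
from h import *
psi=np.radians(-6.9+6*np.arange(31)); k=86*np.c_[np.sin(psi),-np.cos(psi)]
kr=np.round(k,0); print(np.diff(kr,axis=0).astype(int).tolist())
E
```

```text
24.28 [ 0.4678 -0.0862  0.0355] [ 1.7998e+02  1.0000e-02 -9.6930e+01] F [-0.23  1.23 -4.08] M [ 0.38 -0.26 -0.15] [ 13.3  14.7 -37.7  -0.  -37.6 -20.2]
[[9, -1], [9, 0], [9, 2], [8, 2], [9, 3], [8, 4], [7, 5], [8, 5], [6, 6], [6, 7], [5, 8], [4, 8], [3, 8], [3, 9], [1, 9], [1, 9], [0, 9], [-2, 9], [-2, 8], [-3, 9], [-4, 8], [-5, 7], [-5, 8], [-6, 6], [-7, 6], [-8, 5], [-8, 4], [-8, 3], [-9, 3], [-9, 1]]
```

Request:
{"name": "jog_arm", "arguments": {"commands": [[9,-1,0,6],[9,0,0,6],[9,2,0,6],[8,2,0,6],[9,3,0,6],[8,4,0,6],[7,5,0,6],[8,5,0,6],[6,6,0,6],[6,7,0,6]]}}

```text
clock: 25.12
tool_pos: [0.549, -0.052, 0.0355]
orientation: [180.0, -0.0, -36.6]
force: [0.4, 0.2, -0.2]
opening: 0.0257
```

```bash
python3 s.py
```

```text
25.12 [ 0.549  -0.052   0.0355] [179.99  -0.   -36.59] F [ 0.41  0.24 -0.2 ] M [-0.05  0.26 -0.26] [ 14.9  20.6 -28.2   0.  -41.3  38.5]
```

Request:
{"name": "jog_arm", "arguments": {"commands": [[5,8,0,6],[4,8,0,6],[3,8,0,6],[3,9,0,6],[1,9,0,6],[1,9,0,6],[0,9,0,6],[-2,9,0,6],[-2,8,0,6],[-3,9,0,6]]}}

```text
clock: 25.95
tool_pos: [0.5586, 0.0342, 0.0355]
orientation: [180.0, 0.0, 23.4]
force: [-0.5, -0.4, 0.3]
opening: 0.0262
```

Request:
{"name": "jog_arm", "arguments": {"commands": [[-4,8,0,6],[-5,7,0,6],[-5,8,0,6],[-6,6,0,6],[-7,6,0,6],[-8,5,0,6],[-8,4,0,6],[-8,3,0,6],[-9,3,0,6],[-9,1,0,6]]}}

```text
clock: 26.78
tool_pos: [0.4892, 0.0852, 0.0355]
orientation: [-180.0, 0.0, 83.4]
force: [0.9, 0.2, -1.6]
opening: 0.0258
```

```bash
python3 s.py; python3 - <<'E'
from h import *
save('scene','scene6')
E
```

```text
26.78 [0.4892 0.0852 0.0355] [-1.800e+02  1.000e-02  8.344e+01] F [ 0.89  0.18 -1.56] M [-0.1  -0.07 -0.17] [ 32.6  16.3 -35.1   0.  -38.5 140.8]
```

View pics/scene6.png

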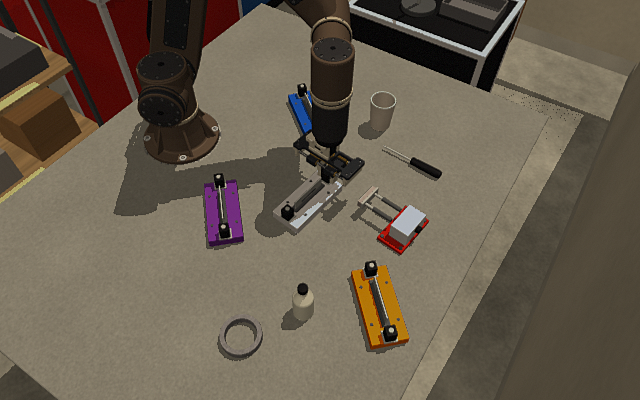

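Request:
{"name": "jog_arm", "arguments": {"commands": [[3,8,0,0],[4,14,0,0],[4,16,0,0],[4,18,0,-0.2],[6,16,0,0],[8,10,0,0],[10,4,0,0],[12,0,0,0],[12,0,0,0],[12,0,0,0]]}}

```text
clock: 27.67
tool_pos: [0.5651, 0.1711, 0.0355]
orientation: [-180.0, 0.0, 82.9]
force: [-4.1, 0.1, 4.8]
opening: 0.026
```

Request:
{"name": "jog_arm", "arguments": {"commands": [[12,0,0,0],[10,0,0,0],[7,0,0,0],[3,0,0,0],[0,0,0,0],[0,0,0,0],[0,0,0,0],[0,0,0,0],[0,0,0,0],[0,0,0,0]]}}

```text
clock: 28.5
tool_pos: [0.5966, 0.1709, 0.0355]
orientation: [180.0, -0.0, 83.0]
force: [1.8, 0.7, -2.8]
opening: 0.0257
```

```bash
python3 s.py
```

```text
28.5 [0.5966 0.1709 0.0355] [ 1.7997e+02 -2.0000e-02  8.2960e+01] F [ 1.78  0.73 -2.83] M [ 0.01 -0.69  0.25] [ 34.   25.8 -19.1   0.  -45.1 139. ]
```

Request:
{"name": "jog_arm", "arguments": {"commands": [[0,0,0,0],[0,0,0,0],[0,0,0,0],[0,0,0,0],[0,0,0,0],[0,0,0,0],[0,0,10,0],[0,0,25,0],[0,0,30,0],[0,0,30,0]], "fingers": 87.6}}

```text
clock: 29.33
tool_pos: [0.596, 0.1703, 0.1319]
orientation: [-180.0, 0.1, 82.9]
force: [0.1, 0.8, -0.2]
opening: 0.0849
```

Request:
{"name": "jog_arm", "arguments": {"commands": [[-10,-8,5,-7],[-10,-8,0,-7],[-10,-8,0,-7],[-10,-8,0,-7],[-10,-8,0,-7],[-10,-8,0,-7],[-10,-8,0,-7],[-10,-8,0,-7],[-6,-7,0,-7],[0,-6,0,-7]]}}

```text
clock: 30.17
tool_pos: [0.5093, 0.0931, 0.1366]
orientation: [-180.0, -0.0, 12.6]
force: [0.0, -0.1, -0.1]
opening: 0.088
```

Request:
{"name": "jog_arm", "arguments": {"commands": [[0,0,0,-7],[0,0,0,-7],[0,0,0,-5.9],[0,0,0,0],[0,0,0,0],[0,0,0,0],[0,0,0,0],[0,0,0,0],[0,0,0,0],[0,0,0,0]]}}

```text
clock: 31.0
tool_pos: [0.5104, 0.0937, 0.1355]
orientation: [180.0, 0.0, -6.9]
force: [0.7, 0.5, 0.4]
opening: 0.0877
```

```bash
python3 s.py; python3 - <<'E'
from h import *
save('wrist','w10')
E
```

```text
31.0 [0.5104 0.0937 0.1355] [180.     0.    -6.93] F [0.7  0.48 0.43] M [-0.1   0.11 -0.04] [ 32.1  10.6 -26.1   0.  -53.4  51. ]
```

View pics/w10.png

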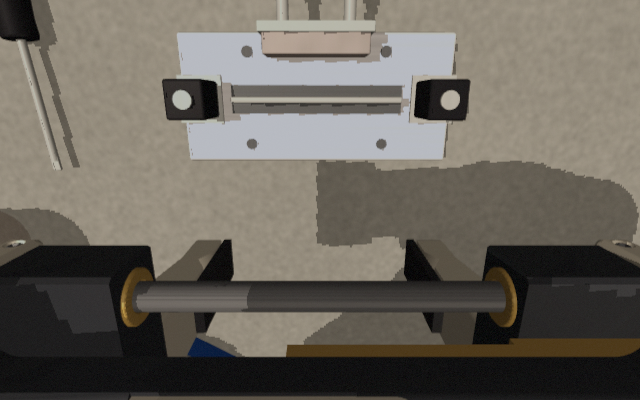

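The jig is turned end for end. The runner's middle is at u=317 and the stone's at about 317, and they lie parallel. I repeat the approach and expect contact at TCP x of about 0.5557.

Request:
{"name": "jog_arm", "arguments": {"commands": [[0,0,-15,0],[0,0,-25,0],[0,0,-30,0],[0,0,-25,0],[0,0,-18,0],[0,0,-10,0],[0,0,0,0],[4,-0.5,0,0],[4,-0.5,0,0],[0,0,0,0]]}}

```text
clock: 31.88
tool_pos: [0.5204, 0.0933, 0.014]
orientation: [-179.9, -0.2, -6.9]
force: [-0.6, 0.4, 0.0]
opening: 0.0876
```

Request:
{"name": "jog_arm", "arguments": {"commands": [[1.5,-0.2,0,0],[1.5,-0.2,0,0],[1.5,-0.2,0,0],[1.5,-0.2,0,0],[1.5,-0.2,0,0],[1.5,-0.2,0,0],[1.5,-0.2,0,0],[1.5,-0.2,0,0],[1.5,-0.1,0,0],[1.5,-0.1,0,0]]}}

```text
clock: 32.72
tool_pos: [0.5323, 0.0904, 0.0123]
orientation: [179.9, 0.1, -7.0]
force: [-4.3, 0.7, 3.4]
opening: 0.0873
```

Request:
{"name": "jog_arm", "arguments": {"commands": [[2,-0.2,0,0],[2,-0.3,0,0],[2,-0.2,0,0],[2,-0.3,0,0],[2,-0.2,0,0],[2,-0.3,0,0],[2,-0.2,0,0],[2,-0.2,0,0],[1,-0.1,0,0],[1,-0.1,0,0]]}}

```text
clock: 33.55
tool_pos: [0.5515, 0.0887, 0.0124]
orientation: [-180.0, 0.0, -7.0]
force: [-2.7, 1.0, -1.8]
opening: 0.0873
```

Request:
{"name": "jog_arm", "arguments": {"commands": [[0.3,0,0,0],[0.3,0,0,0],[0.3,-0.1,0,0],[0.3,0,0,0],[0.3,-0.1,0,0],[0.2,0,0,0],[0.2,0,0,0],[0.2,-0.1,0,0],[0.2,0,0,0],[0.2,0,0,0]]}}

```text
clock: 34.38
tool_pos: [0.5539, 0.0885, 0.0126]
orientation: [-180.0, 0.0, -7.0]
force: [-2.3, 0.7, -1.1]
opening: 0.088
```

```bash
python3 s.py; python3 - <<'E'
from h import *
save('wrist','w11')
E
```

```text
34.38 [0.5539 0.0885 0.0126] [-180.      0.     -6.97] F [-2.32  0.67 -1.07] M [-0.    1.16 -0.03] [ 29.1  23.2 -28.   -0.  -38.8  54. ]
```

View pics/w11.png

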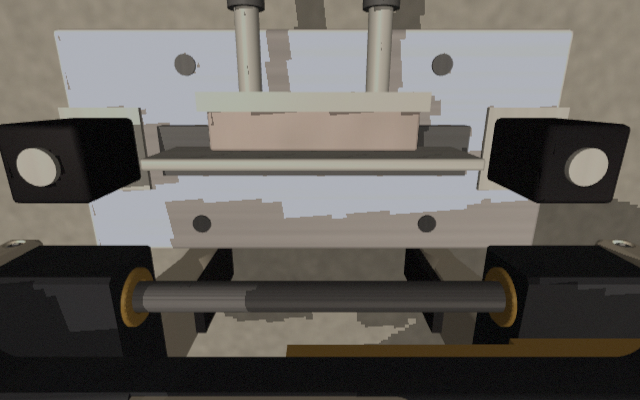

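Request:
{"name": "jog_arm", "arguments": {"commands": [[0.2,0,0,0],[0.2,0,0,0],[0.2,-0.1,0,0],[0.2,0,0,0],[0.2,0,0,0],[0.2,-0.1,0,0],[0.2,0,0,0],[0.2,0,0,0],[0.2,0,0,0],[0.2,0,0,0]]}}

```text
clock: 35.27
tool_pos: [0.5558, 0.0882, 0.0126]
orientation: [180.0, 0.0, -7.0]
force: [-4.5, 1.2, 0.5]
opening: 0.0875
```

Request:
{"name": "jog_arm", "arguments": {"commands": [[0.2,0,0,0],[0.2,0,0,0],[0.2,-0.1,0,0],[0.2,0,0,0],[0.2,0,0,0],[0.2,-0.1,0,0],[0.2,0,0,0],[0.2,0,0,0],[0.2,0,0,0],[0.2,0,0,0]]}}

```text
clock: 36.1
tool_pos: [0.5572, 0.088, 0.0126]
orientation: [180.0, 0.1, -7.0]
force: [-6.9, 1.5, 4.0]
opening: 0.0879
```

Request:
{"name": "jog_arm", "arguments": {"commands": [[0.3,0,0,0],[0.3,0,0,0],[0.3,-0.1,0,0],[0.3,0,0,0],[0.3,0,0,0],[0.3,-0.1,0,0],[0.2,0,0,0],[0.2,0,0,0],[0.2,0,0,0],[0.2,0,0,0]]}}

```text
clock: 36.93
tool_pos: [0.5589, 0.0877, 0.0125]
orientation: [180.0, 0.1, -7.0]
force: [-10.2, 3.4, 7.7]
opening: 0.0877
```

```bash
python3 s.py
```

```text
36.93 [0.5589 0.0877 0.0125] [ 1.7996e+02  1.4000e-01 -6.9800e+00] F [-10.23   3.35   7.68] M [1.16 4.17 0.05] [ 28.7  23.6 -27.3  -0.1 -39.3  54.4]
```

Request:
{"name": "jog_arm", "arguments": {"commands": [[0.3,0,0,0],[0.3,0,0,0],[0.3,-0.1,0,0],[0.3,0,0,0],[0.3,-0.1,0,0],[0.3,0,0,0],[0.3,-0.1,0,0],[0.3,0,0,0],[0.3,0,0,0],[0.2,0,0,0]]}}

```text
clock: 37.77
tool_pos: [0.5609, 0.0874, 0.0125]
orientation: [179.9, 0.2, -7.0]
force: [-15.1, 5.3, 11.4]
opening: 0.0877
```

```bash
python3 s.py; python3 - <<'E'
from h import *
save('wrist','w12')
E
python3 s.py
```

```text
37.77 [0.5609 0.0874 0.0125] [179.94   0.22  -6.99] F [-15.11   5.26  11.45] M [1.87 5.63 0.07] [ 28.6  23.8 -26.9  -0.1 -39.5  54.5]
37.82 [0.5609 0.0874 0.0125] [179.93   0.22  -6.98] F [-14.92   5.21   9.77] M [1.82 5.42 0.03] [ 28.6  23.8 -26.9  -0.1 -39.5  54.5]
```

View pics/w12.png

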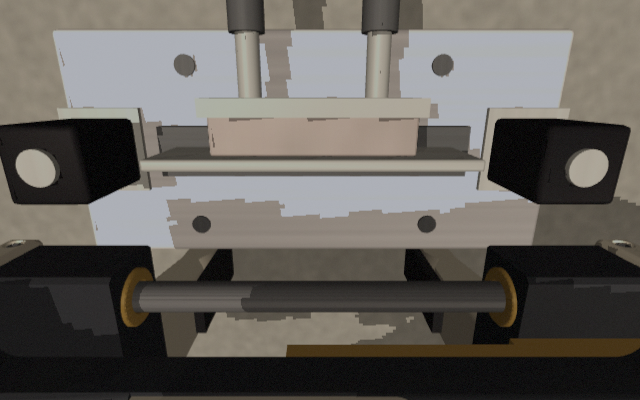

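The second side is flat on the stone at the same compression as the first, so I hold again.

Request:
{"name": "jog_arm", "arguments": {"commands": [[0,0,0,0],[0,0,0,0],[0,0,0,0],[0,0,0,0],[0,0,0,0],[0,0,0,0],[0,0,0,0],[0,0,0,0],[0,0,0,0],[0,0,0,0]]}}

```text
clock: 38.65
tool_pos: [0.5609, 0.0875, 0.0125]
orientation: [179.9, 0.2, -7.0]
force: [-15.2, 5.5, 10.5]
opening: 0.0878
```

Request:
{"name": "jog_arm", "arguments": {"commands": [[0,0,0,0],[0,0,0,0],[0,0,0,0],[0,0,0,0],[0,0,0,0],[0,0,0,0],[0,0,0,0],[0,0,0,0],[0,0,0,0],[0,0,0,0]]}}

```text
clock: 39.48
tool_pos: [0.5609, 0.0874, 0.0125]
orientation: [179.9, 0.2, -7.0]
force: [-14.0, 6.0, 10.2]
opening: 0.0876
```

Request:
{"name": "jog_arm", "arguments": {"commands": [[-2,0.2,0,0],[-4,0.5,0,0],[-8,1,0,0],[-8,1,0,0],[-8,1,0,0],[0,0,15,0],[0,0,30,0],[0,0,35,0],[0,0,30,0],[0,0,10,0]]}}

```text
clock: 40.32
tool_pos: [0.5354, 0.0923, 0.1376]
orientation: [-179.8, -0.4, -6.9]
force: [0.9, 1.1, -0.1]
opening: 0.0875
```

Request:
{"name": "jog_arm", "arguments": {"commands": [[2,-4,0,-7],[4,-8,0,-7],[8,-10,0,-7],[8,-10,0,-7],[8,-10,0,-7],[8,-10,0,-7],[8,-10,0,-7],[8,-10,0,-7],[8,-10,0,-7],[6,-9,0,-7]]}}

```text
clock: 41.15
tool_pos: [0.6017, -0.0001, 0.1324]
orientation: [-180.0, -0.0, -77.3]
force: [-0.0, -0.0, 0.4]
opening: 0.0871
```

Request:
{"name": "jog_arm", "arguments": {"commands": [[2,-3,0,-7],[0,0,0,-7],[0,0,0,-6],[0,0,0,0],[0,0,0,0],[0,0,0,0],[0,0,0,0],[0,0,0,0],[0,0,0,0],[0,0,0,0]]}}

```text
clock: 41.98
tool_pos: [0.6034, -0.0027, 0.1326]
orientation: [-180.0, 0.0, -96.9]
force: [0.7, 0.1, 1.0]
opening: 0.0875
```

```bash
python3 s.py; python3 - <<'E'
from h import *
save('wrist','w13');print(w2px('w13',(.6034,-.0033,.065)),w2px('w13',(.5934,-.0033,.065)))
E
```

```text
41.98 [ 0.6034 -0.0027  0.1326] [-180.      0.    -96.93] F [0.73 0.13 1.02] M [-0.02  0.11  0.06] [ 18.3  18.2 -15.9   0.  -55.9 -25.2]
[318.60554858 212.79614961] [332.88351054 211.15990105]
```

View pics/w13.png

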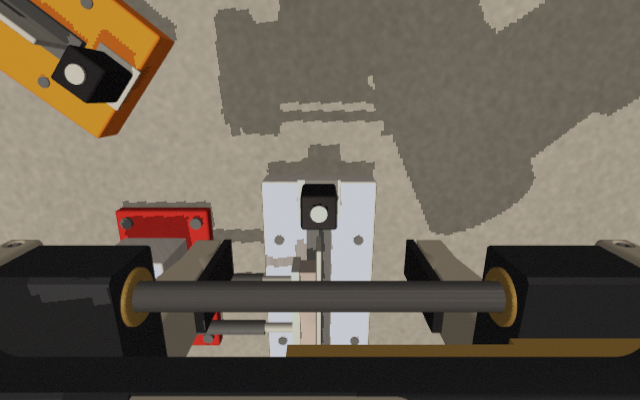

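Request:
{"name": "jog_arm", "arguments": {"commands": [[0,0,-10,0],[0,0,-20,0],[0,0,-25,0],[0,0,-22,0],[0,0,-13,0],[0,0,-7,0],[0,0,0,0],[0,0,0,0],[0,0,0,0],[0,0,0,0]]}}

```text
clock: 42.87
tool_pos: [0.6042, -0.0025, 0.0367]
orientation: [-179.9, 0.0, -97.0]
force: [-0.3, -0.7, -0.8]
opening: 0.0878
```

Request:
{"name": "jog_arm", "arguments": {"commands": [[0,0,0,0],[0,0,0,0],[0,0,0,0],[0,0,0,0],[0,0,0,0],[0,0,0,0],[0,0,0,0],[0,0,0,0],[0,0,0,0],[0,0,0,0]], "fingers": 15}}

```text
clock: 43.7
tool_pos: [0.6033, -0.0027, 0.0355]
orientation: [180.0, -0.0, -97.0]
force: [0.4, -1.2, 0.0]
opening: 0.0269
```

Request:
{"name": "jog_arm", "arguments": {"commands": [[-6,0.7,0,0],[-12,1.5,0,0],[-14,1.7,0,0],[-14,1.7,0,0],[-14,1.7,0,0],[-14,1.7,0,0],[-14,1.7,0,0],[-12,1.5,0,0],[-6,0.7,0,0],[-3,0,0,0]]}}

```text
clock: 44.53
tool_pos: [0.4933, 0.0102, 0.0355]
orientation: [180.0, 0.0, -97.0]
force: [2.0, 1.0, -4.2]
opening: 0.0258
```

Request:
{"name": "jog_arm", "arguments": {"commands": [[0,0,0,0],[0,0,0,0],[0,0,0,0],[0,0,0,0],[0,0,0,0],[0,0,0,0],[0,0,0,0],[0,0,0,0],[0,0,0,0],[0,0,0,0]], "fingers": 87.6}}

```text
clock: 45.37
tool_pos: [0.4944, 0.0102, 0.0356]
orientation: [180.0, -0.0, -97.0]
force: [0.5, 0.3, -0.6]
opening: 0.0854
```

Request:
{"name": "jog_arm", "arguments": {"commands": [[0,0,10,0],[0,0,25,0],[0,0,35,0],[0,0,35,0],[0,0,35,0],[0,0,20,0],[-10,-30,0,0],[-10,-30,0,0],[-10,-30,0,0],[0,-20,0,0]]}}

```text
clock: 46.2
tool_pos: [0.4624, -0.1014, 0.1958]
orientation: [180.0, 0.0, -97.0]
force: [0.0, -0.5, -0.6]
opening: 0.0877
```

```bash
python3 s.py; python3 - <<'E'
from h import *
save('top','top9');save('scene','scene9')
E
```

```text
46.2 [ 0.4624 -0.1014  0.1958] [ 1.800e+02  2.000e-02 -9.697e+01] F [ 0.02 -0.52 -0.58] M [0.02 0.12 0.02] [ 11.5   2.7 -26.5  -0.  -60.8 -18.5]
```

View pics/top9.png

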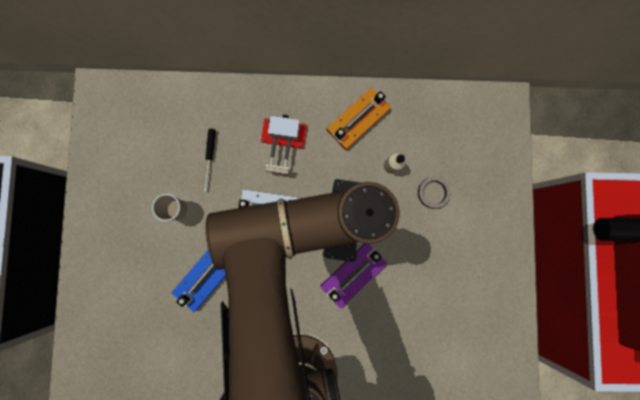

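View pics/scene9.png

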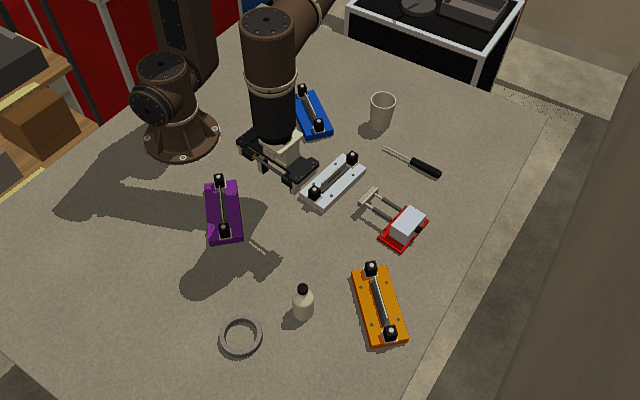

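The jig stands flat and well clear of the stone, with its second side facing the hone. The bystanders and look-alikes have not moved. I let the arm settle and hand in.

Request:
{"name": "jog_arm", "arguments": {"commands": [[0,0,0,0],[0,0,0,0],[0,0,0,0],[0,0,0,0],[0,0,0,0],[0,0,0,0],[0,0,0,0],[0,0,0,0],[0,0,0,0],[0,0,0,0]]}}

```text
clock: 47.13
tool_pos: [0.4644, -0.0998, 0.1955]
orientation: [180.0, -0.0, -97.0]
force: [0.1, -0.1, 0.3]
opening: 0.0877
```

```bash
python3 -c "
from plant import close_job
print(close_job())"
```

```text
the job is handed in; nothing more can be done
None
```

Both sides of the runner were pressed on the stone in the order asked, and the job was handed in at about 47 s of the 72 s allowed.

- **Pressing:** I brought the jig up by the knob, pushed it square with both open fingers against the sled's edge, and felt contact at TCP x ≈ 0.5556 m on both sides. Side a was pressed first, then the jig was turned end for end and side b pressed. Each hold was about 5.3 mm of stone travel, which is about 8 N, for over 1.6 s.
- **Final position:** I drew the jig back about 11 cm by a knob and let go. The last pictures show it standing flat, side b facing the hone, with the cup, tape, oil, screwdriver and coloured jigs where they were.

**One disagreement:** the wrist read about 15 N along the push and about 10 N downward during both holds. I put the excess over 8 N down to sled friction and the fingers bearing down on the edge. The stone's load itself comes from its travel, not from a direct force reading.

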